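Fit a spool into a valve cartridge, draw it from its nest and hold it level

ROBOT

A 6-joint arm with a two-finger parallel gripper is mounted at the origin on a cart in front of the work surface, level with it; the furniture and walls round the work are solid. World frame = base frame: x ahead of the robot, y to its left, z up, the work surface at z = 0. Lengths are in m, angles in degrees, forces in N, time in s.
With the tool pointing down it reaches from about 0.375 to 0.9 m from the base axis. Payload 3.1 kg.
Tool frame: the origin (TCP) lies on the centre line of the jaws, within the pads' length; the fingertips stand 17 mm ahead of it and the grasp point (between the pads) lies 2 mm behind it; y points along the fingers, x is the direction in which the jaws open and shut, and the axes are right-handed (so a half turn about y gives the same grasp; the last joint's range is limited). The gripper opens to 87 mm and grips with 3 to 60 N. Pads are 19 mm wide; open, the fingers measure 117 mm over their backs; the gripper's body (75 mm by 190 mm) begins 51 mm behind the grasp point.
Start: joints at [-78.638, 30.224, 82.088, -0, 67.689, -10.227], TCP at [0.23, -0.581, 0.24] pointing down, gripper open.
Joint ranges: [-176.69, 176.69], [-43.24, 126.21], [12.49, 139.97], [-82, 262], [0, 151.66], [-163.58, 163.58]. Speed limits (degrees/s): [159.86, 159.86, 180, 180, 180, 180].

INTERFACE

Orientations are given as a 3x3 rotation matrix whose columns are the frame's x, y, z axes.
In Python, from rig import read_state, capture, camera_info, hand_in, trace, tip_of gives the robot as it stands.
- The arm moves only by the tool jog_arm, never from a script. Its argument "steps" is a list of rows, each an object with "fingers": the opening in per cent of the stroke, from 0 (shut) to 100 (fully open); "delta_pos": the shift along the world's x, y, z in mm, a list of three; "turn": the turn about the world's z in degrees. A call has 1 to 20 rows; each row is the pose to reach, as a shift and turn from the pose commanded when the call began; what a row does not reach only later rows make up. A row lasts 1/12 s, in which the tool goes at most 41.7 mm and 7.16 degrees, less where a joint would pass 70% of its speed; a pose out of reach is approached as far as the arm can. A call with a gripper value outside its range is refused whole. The fingers move at their own pace and stop on an object; the grip force is fixed at half the most. Time passes only in rows, so rows that repeat a pose let the fingers close. It gives the time, the measured TCP pose, the force and the opening at its end, in the units of the state.
- read_state(): the state, without advancing time (a new reading comes with each control period).
- capture(name): name is "side" or "top"; returns the picture (400x640x3 uint8, red, green, blue); there is no depth.
- camera_info(name): a dict with "fov_y" (degrees; the focal length in pixels is half the picture's height over the tangent of half this angle, whatever the lens; pixels are square), "cx", "cy" (the principal point, pixels), "k1" (the pictures are not rectified: a ray, as slopes to the right and down, at radius r is drawn at 1 + k1 r^2 times it, then the intrinsics apply), "view" (4x4, takes a point from world to camera coordinates). Camera axes: x right, y down, z forward; pixel columns grow to the right and rows downward; lengths in m; the calibration is good to about 2 mm. A picture is of the moment at which its call begins. camera_info takes no time and is no camera call.
- hand_in(): hands the job in, once; it reports no verdict.
Trained networks look in the newest picture that a camera, given by its name, has taken for a name from the list of things; names that differ only in an ending like _2 or _b are one class to them, and where a whole thing is asked for, a point or a joint stands for the part that bears it (a point fixed in the world has none). Each returns a list of dicts, best first, with "confidence" (0 to 1); they miss things now and then, are a little off and sometimes report something else, mostly with a low value. They report only what shows in the picture. A call takes as long as a camera call. They do not tell look-alikes from the thing itself.
- trace(target, camera): "mask" (400x640 bool, what is visible of it).
- tip_of(target, camera): "position" ([x, y, z] in m, in world coordinates, good to about 4 mm: a listed point, or the origin of a listed thing).
The state is a dict: "time_s": time; "joint_positions": joint angles; "qvel": joint speeds; "tau": joint torques, N m; "position": TCP position; "tcp_rot": TCP orientation; "force": force on the tool from outside, world axes, zero at the start; "moment": the same for the moment, N m; "opening": opening from 0.0 (shut) to 1.0 (fully open).
Only numpy, scipy, OpenCV 4.12 (cv2) and the standard library are available. Lean on these libraries where they do the work, as an engineer would, in place of code of your own. Each camera call takes 0.05 s, during which the arm holds its last target.

TASK

Take the spool with the red knob out of the grey rack and push it straight down into the bore of the steel valve cartridge standing in the nest until it clicks fully home, with the knob down on the cartridge. Then take the cartridge by its hexagon, draw it straight up out of the nest, and turn it level (nose pointing any way you like), as it will go into the side port of a valve body; finish while still holding it there, a good 20 cm above the bench, spool still fully home. Leave the blue and black spools in the rack.

Things in the scene. Friction and masses are not known exactly. Their poses are not given: they have to be found in the camera images.
- red_spool_knob (a point): centre of the red knob of the spool to fit: one rigid 45 g piece, a knurled knob 16 mm in diameter and 20 mm tall on a 9 mm steel rod 58 mm long, its last 5 mm rounded off to 5.6 mm. z points from rod tip to knob: knob underside 10 mm below this point, rod tip 68 mm below. A groove round the rod takes the cartridge's detent balls
- red_spool_seat (a point): point on the red spool's axis at the knob's underside, the face that lands on the cartridge; z as for the knob
- red_spool: the red spool again; origin at its rod tip, z towards the knob
- blue_spool_knob (a point): centre of the knob of an equal spool with a blue knob; it stays in the rack
- black_spool_knob (a point): centre of the knob of an equal spool with a black knob; it stays in the rack
- rack: fixed grey block with an aluminium top, 44 x 150 x 50 mm (low screw ears at its ends), origin at the centre of its underside, z up, long side along its y. Three 11 mm holes, 44 mm deep, in a row along y, 48 mm apart, hold the spools upright with the knobs' undersides 14 mm above its top; which spool is in which hole varies
- cartridge_mouth (a point): centre of the bore's mouth, on top of the cartridge, 90 mm above the bench at the start; z out of the bore. The blind bore is 11 mm wide and 62 mm deep. 12 mm below the mouth two spring balls rub on the passing rod (a drag of a few newtons) and snap into its groove as the knob lands on the collar; they then keep the spool in when the cartridge is tipped
- cartridge_hex (a point): centre of the cartridge's hexagon, 19 mm below the mouth; z along the axis towards the mouth; the flats face this frame's +x and every 60 degrees from it. Hexagon 30 mm across flats, 30 mm tall; on top of it a round collar of 26 mm diameter, 4 mm tall
- cartridge: the steel valve cartridge, 80 mm long, about 0.3 kg; origin at the centre of its nose's end, z towards the mouth. Nose 24 mm in diameter and 46 mm long with black seals, then hexagon and collar
- nest_top (a point): centre of the nest's top, 55 mm above the bench; the cartridge's nose stands 45 mm deep in the nest's 26 mm bore, on its floor, so that the hexagon begins just above the top
- nest: the fixed nest: square aluminium block 56 x 56 mm with a black top on a dark foot 96 x 70 x 10 mm; origin at the centre of its underside, z up
There are look-alikes about, which are no part of the job. What is shaped like the red_spool but yellow is not meant.

How it is judged (in metres and radians):
On the way, in this order (a step that is already met when the one before it is completed fails the run):
1. the red spool is pushed fully home in the cartridge, while that stands in the nest (distance between red_spool_seat and cartridge_mouth below 0.0025 m and angle between the z axis of red_spool_seat and the z axis of cartridge_mouth, either way round below 0.1 rad and z of cartridge_hex in the frame of nest_top below 0.022 m and angle between cartridge_hex's own z axis and vertical below 0.12 rad), for 0.2 s.
2. the cartridge, spool home, is drawn up clear of the nest while still upright (z of cartridge_hex in the frame of nest_top above 0.063 m and horizontal distance between cartridge_hex and nest_top below 0.05 m and angle between cartridge_hex's own z axis and vertical below 0.45 rad and distance between red_spool_seat and cartridge_mouth below 0.0025 m).
At the end, for the whole second after the job is handed in: The fingers hold the cartridge (not the knob) still, its hexagon's centre more than 150 mm above the bench and clear of nest and rack, its axis within 25 degrees of level, with the red spool home in it: the knob's underside within 2.5 mm of the mouth and the axes within 0.1 rad (height (world z) of cartridge_hex above 0.15 m and angle between cartridge_hex's own z axis and vertical between 1.13 and 2.01 rad and distance between red_spool_seat and cartridge_mouth below 0.0025 m and angle between the z axis of red_spool_seat and the z axis of cartridge_mouth, either way round below 0.1 rad and contact force between cartridge and the fingers above 2 N and contact force between red_spool and the fingers below 0.5 N and contact force between cartridge and nest below 0.1 N and contact force between cartridge and rack below 0.1 N and linear speed of cartridge below 0.03 m/s and angular speed of cartridge below 0.2 rad/s); the arm keeps its last pose, push and grip.
It fails at once if the blue or the black spool is drawn from the rack or knocked about (distance of any of blue_spool_knob, black_spool_knob from where it was at the start of the episode above 0.02 m).
It also fails if it takes over 61 s, if anything falls off the work surface, if the arm or the gripper's body presses on something with over 40 N, if the wrist force passes 120 N, or if a joint passes its speed limit or range.

## Working session

There is one attempt and no reset: what is moved stays moved. The work goes in short steps, Python scripts to look and compute and a tool call to move; the robot and the scene stay as the last step left them, time stands still between calls to the robot, and variables do not carry over. Pictures are saved under pics/ and viewed, and the job is handed in when it is done.

Besides the shell and the picture viewer there is one more tool, called after "Request:" by a JSON object that holds its "name" and its "arguments", one argument or row to a line. jog_arm: Moves the arm, as the interface text tells. Its arguments: {"type":"object","properties":{"steps":{"type":"array","items":{"type":"object","properties":{"fingers":{"type":"number"},"delta_pos":{"type":"array","items":{"type":"number"}},"turn":{"type":"number"}}}}},"required":["steps"]}

```bash
ls; mkdir -p pics; python3 - <<'E'
from rig import *
import cv2,json
for n in("side","top"):
    cv2.imwrite(f"pics/{n}0.png",capture(n)[:,:,::-1]); print(n,camera_info(n))
    for t in ("red_spool_knob","red_spool_seat","cartridge_mouth","cartridge_hex","nest_top","nest","rack","blue_spool_knob","black_spool_knob"):
        r=tip_of(t,n); print(n,t,[(round(d["confidence"],2),[round(float(v),4) for v in d["position"]]) for d in r])
s=read_state();print(s["time_s"],s["position"],s["force"],s["opening"])
E
```

```text
pics
side {'fov_y': 52.955733179121935, 'cx': 320.59107558785394, 'cy': 201.1406063061755, 'k1': -0.058026597095485744, 'view': array([[ 0.94893215, -0.31543017, -0.00562043, -0.52094906],
       [-0.1842389 , -0.5396219 , -0.8215012 ,  0.06924818],
       [ 0.25609335,  0.7805844 , -0.57017908,  0.88177933],
       [ 0.        ,  0.        ,  0.        ,  1.        ]])}
side red_spool_knob [(0.7, [0.4017, -0.321, 0.0659]), (0.47, [0.511, -0.3852, 0.078])]
side red_spool_seat [(0.58, [0.4015, -0.3197, 0.0576]), (0.52, [0.5161, -0.3891, 0.0633])]
side cartridge_mouth [(0.71, [0.5193, 0.0397, 0.0913]), (0.18, [0.5185, 0.0426, 0.0732])]
side cartridge_hex [(0.62, [0.5164, 0.0419, 0.0708])]
side nest_top [(0.56, [0.5203, 0.0403, 0.0533])]
side nest [(0.8, [0.5163, 0.0442, 0.0012])]
side rack [(0.68, [0.5121, -0.339, -0.0047])]
side blue_spool_knob []
side black_spool_knob [(0.46, [0.5044, -0.2926, 0.0768])]
top {'fov_y': 47.13477050177751, 'cx': 318.59470502814753, 'cy': 201.4876941995911, 'k1': -0.13456504544213044, 'view': array([[ 0.02135329, -0.99902665,  0.03859768, -0.17518852],
       [-0.98570754, -0.02749008, -0.16620755,  0.47522208],
       [ 0.16710682, -0.03449695, -0.98533511,  1.00110848],
       [ 0.        ,  0.        ,  0.        ,  1.        ]])}
top red_spool_knob [(0.44, [0.4004, -0.3154, 0.0677]), (0.4, [0.5134, -0.3816, 0.0744])]
top red_spool_seat [(0.46, [0.4027, -0.3192, 0.0591]), (0.37, [0.5131, -0.3877, 0.0631])]
top cartridge_mouth [(0.63, [0.5236, 0.0443, 0.0936])]
top cartridge_hex [(0.49, [0.5166, 0.0441, 0.0754])]
top nest_top [(0.66, [0.5182, 0.0431, 0.0554])]
top nest [(0.59, [0.5225, 0.0408, 0.0011])]
top rack [(0.21, [0.5135, -0.3899, 0.0062])]
top blue_spool_knob [(0.39, [0.5102, -0.3425, 0.071])]
top black_spool_knob [(0.48, [0.5084, -0.2902, 0.0763])]
1.0 [ 0.2300067  -0.58111611  0.23956122] [ 0.35127742 -0.04039308  0.68975861] 1.0013490709535031
```

View pics/side0.png

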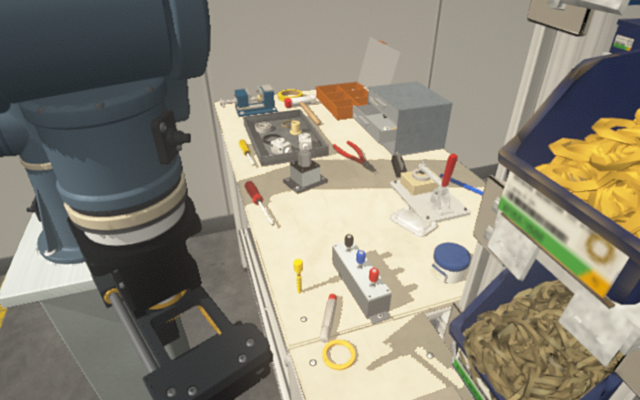

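View pics/top0.png

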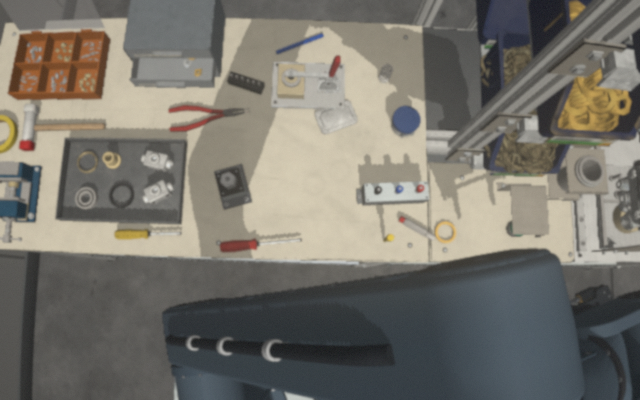

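```bash
cat > h.py <<'E'
from rig import *
import numpy as np, cv2
def K(n):
    c=camera_info(n); f=200/np.tan(np.radians(c["fov_y"]/2)); return c,f
def proj(n,P):
    c,f=K(n); P=np.atleast_2d(P); q=(c["view"][:3,:3]@P.T).T+c["view"][:3,3]
    s=q[:,:2]/q[:,2:]; r2=(s**2).sum(1,keepdims=True); s=s*(1+c["k1"]*r2)
    return s*f+[c["cx"],c["cy"]]
def ray(n,uv):
    c,f=K(n); d=(np.array(uv)-[c["cx"],c["cy"]])/f; s=d.copy()
    for _ in range(30): s=d/(1+c["k1"]*(s@s))
    R=c["view"][:3,:3]; t=c["view"][:3,3]; o=-R.T@t; v=R.T@np.array([*s,1]); return o,v/np.linalg.norm(v)
def tri(uvs):
    A=np.zeros((3,3));b=np.zeros(3)
    rs=[ray(n,u) for n,u in uvs]
    for o,v in rs:
        M=np.eye(3)-np.outer(v,v);A+=M;b+=M@o
    X=np.linalg.solve(A,b); return X,[np.linalg.norm(np.cross(X-o,v)) for o,v in rs]
E
python3 - <<'E'
from h import *
ims={n:cv2.imread(f"pics/{n}0.png") for n in("side","top")}
def blobs(n,box,f):
    x0,y0,x1,y1=box; im=ims[n][y0:y1,x0:x1].astype(int); B,G,R=im[...,0],im[...,1],im[...,2]
    m=f(B,G,R).astype(np.uint8); k,l,st,c=cv2.connectedComponentsWithStats(m)
    i=1+np.argmax(st[1:,4]); return c[i]+[x0,y0],st[i]
red=lambda B,G,R:(R>1.7*G)&(R>1.7*B)&(R>90)
blue=lambda B,G,R:(B>1.4*R)&(B>90)
for nm,f,bs,bt in(("red",red,(362,262,388,286),(410,180,430,198)),("blue",blue,(350,246,370,268),(390,180,408,198))):
    a,sa=blobs("side",bs,f);b,sb=blobs("top",bt,f); print(nm,a,sa,b,sb,tri([("side",a),("top",b)]))
for n,b,k in(("side",(270,120,345,200),8),("top",(200,150,260,215),10),("top",(350,170,440,210),8)):
    x0,y0,x1,y1=b; cv2.imwrite(f"pics/c_{n}{x0}.png",cv2.resize(ims[n][y0:y1,x0:x1],None,fx=k,fy=k,interpolation=cv2.INTER_CUBIC))
cv2.imwrite("pics/c_rack.png",cv2.resize(ims["side"][225:325,320:400],None,fx=6,fy=6,interpolation=cv2.INTER_CUBIC))
E
```

```text
red [373.38043478 275.10869565] [ 7  6 10 14 92] [419.         189.42857143] [8 8 4 3 7] (array([ 0.51033719, -0.38872186,  0.07454827]), [np.float64(0.0024357935632175346), np.float64(0.0024357935632174565)])
blue [360.33766234 257.18181818] [ 7  5  8 13 77] [398.26666667 189.33333333] [ 7  6  5  6 15] (array([ 0.50816185, -0.3409756 ,  0.07416869]), [np.float64(0.0013949943922649127), np.float64(0.0013949943922646937)])
```

View pics/c_top200.png

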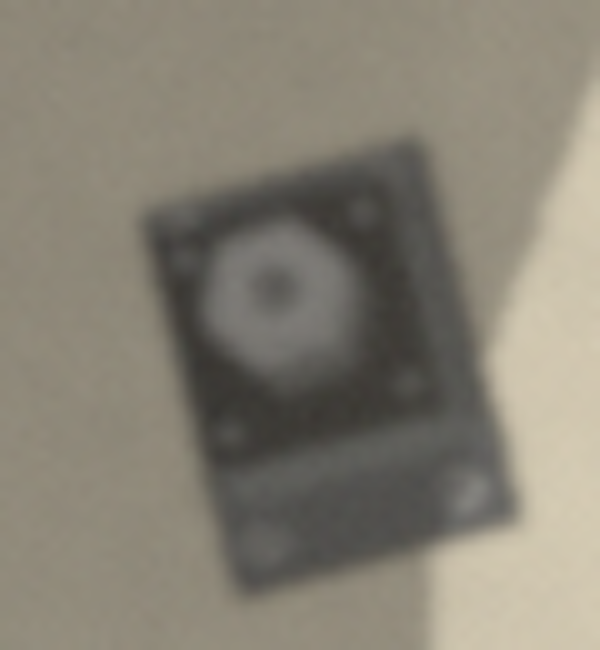

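View pics/c_side270.png

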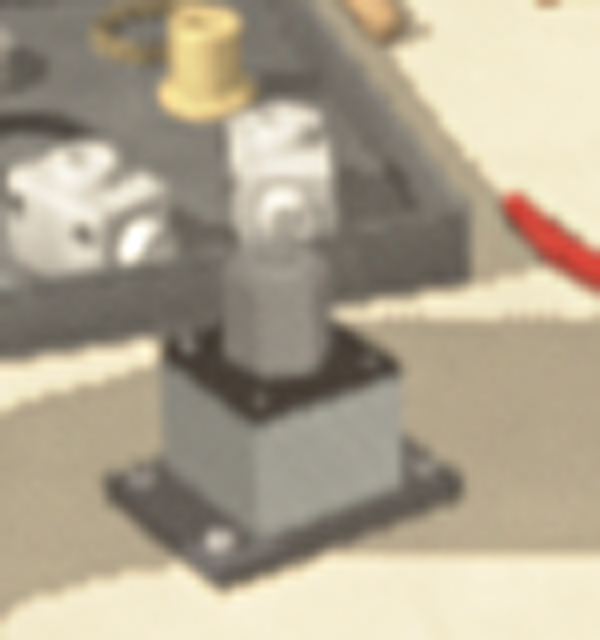

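View pics/c_top350.png

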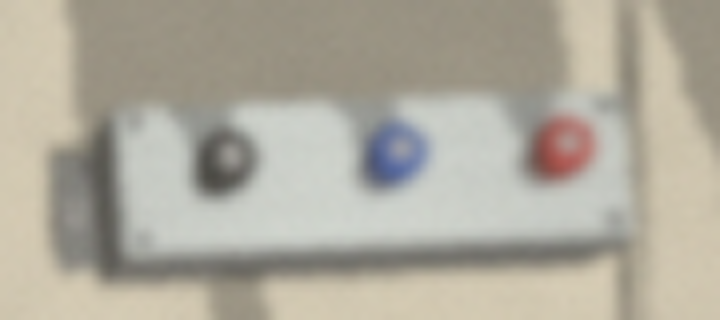

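View pics/c_rack.png

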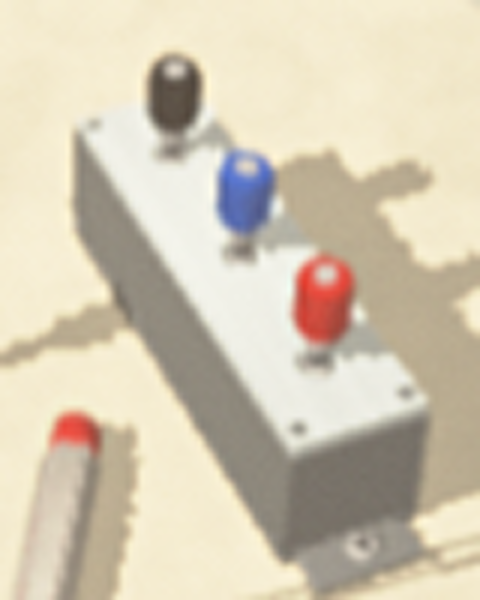

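```bash
python3 - <<'E'
from h import *
print(read_state()["tcp_rot"].round(3))
# top view crops: pixel = x0 + c/k - 0.5
for nm,a,b in(("red",(373.4,275.1),(420.1,188.2)),("blue",(360.4,257.0),(398.9,188.7)),("black",(348.6,240.8),(377.8,189.6)),
   ):
    print(nm,tri([("side",a),("top",b)]))
for z in(.088,.09,.092):
    o,v=ray("top",(226.8,178.3)); print(z,o+v*(z-o[2])/v[2])
side=cv2.imread("pics/side0.png");top=cv2.imread("pics/top0.png")
def draw(im,n,box,k,x,y,yaw,nestyaw,fn):
    x0,y0,x1,y1=box; c=cv2.resize(im[y0:y1,x0:x1],None,fx=k,fy=k,interpolation=cv2.INTER_CUBIC)
    def poly(P,col):
        p=((proj(n,P)-[x0,y0]+.5)*k).astype(np.int32); cv2.polylines(c,[p],True,col,1,cv2.LINE_AA)
    t=np.linspace(0,2*np.pi,40)[:-1]
    ci=lambda r,z:np.c_[x+r*np.cos(t),y+r*np.sin(t),0*t+z]
    poly(ci(.0055,.09),(0,0,255));poly(ci(.013,.09),(0,255,255))
    a=np.radians(yaw+30+60*np.arange(6)); 
    for z in(.056,.086): poly(np.c_[x+.01732*np.cos(a),y+.01732*np.sin(a),0*a+z],(0,255,0))
    a=np.radians(nestyaw+45+90*np.arange(4))
    for z in(.055,.01): poly(np.c_[x+.0396*np.cos(a),y+.0396*np.sin(a),0*a+z],(255,128,0))
    cv2.imwrite(fn,c)
draw(side,"side",(270,120,345,200),8,.519,.0425,0,15,"pics/d_side.png")
draw(top,"top",(200,150,260,215),9,.519,.0425,0,15,"pics/d_top.png")
E
```

```text
[[ 0.368  0.     0.93 ]
 [-0.93  -0.     0.368]
 [ 0.    -1.     0.   ]]
red (array([ 0.51123702, -0.39034329,  0.07637545]), [np.float64(0.000797023781524596), np.float64(0.0007970237815244972)])
blue (array([ 0.5086068 , -0.34193025,  0.07555474]), [np.float64(0.0006254968865726638), np.float64(0.0006254968865728017)])
black (array([ 0.50527474, -0.29419151,  0.07512166]), [np.float64(0.0006966526063100334), np.float64(0.0006966526063100414)])
0.088 [0.51772402 0.04058346 0.088     ]
0.09 [0.51729149 0.04024205 0.09      ]
0.092 [0.51685895 0.03990065 0.092     ]
```

View pics/d_side.png

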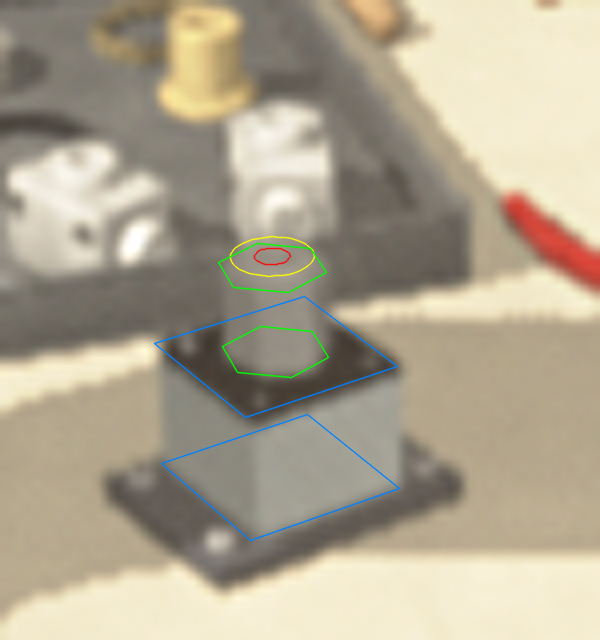

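View pics/d_top.png

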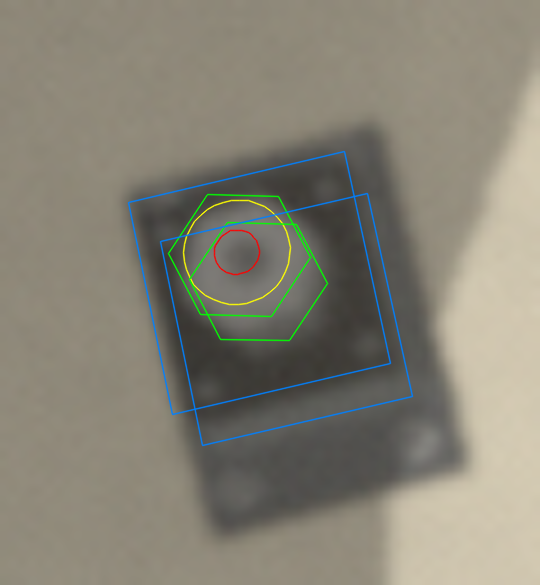

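Request:
{"name": "jog_arm", "arguments": {
  "steps": [
    {"delta_pos":[100,70,0],"turn":24,"fingers":50},
    {"delta_pos":[200,140,0],"turn":48,"fingers":50},
    {"delta_pos":[281,192,-20],"turn":72,"fingers":50},
    {"delta_pos":[281,192,-40],"turn":72,"fingers":50},
    {"delta_pos":[281,192,-80],"turn":72,"fingers":50},
    {"delta_pos":[281,192,-80],"turn":72,"fingers":50},
    {"delta_pos":[281,192,-80],"turn":72,"fingers":50},
    {"delta_pos":[281,192,-80],"turn":72,"fingers":50},
    {"delta_pos":[281,192,-80],"turn":72,"fingers":50},
    {"delta_pos":[281,192,-80],"turn":72,"fingers":50},
    {"delta_pos":[281,192,-80],"turn":72,"fingers":50},
    {"delta_pos":[281,192,-80],"turn":72,"fingers":50},
    {"delta_pos":[281,192,-80],"turn":72,"fingers":50},
    {"delta_pos":[281,192,-80],"turn":72,"fingers":50},
    {"delta_pos":[281,192,-80],"turn":72,"fingers":50}
  ]
}}

```text
time_s: 2.25
position: [0.5104, -0.39, 0.1601]
tcp_rot: [[0.998, 0.001, -0.06], [0.06, -0.001, 0.998], [0.001, -1.0, -0.001]]
force: [-0.6, -0.2, 0.1]
opening: 0.5
```

```bash
python3 - <<'E'
from h import *
for n,b in(("side",(310,150,430,330)),("top",(330,130,450,230))):
    im=capture(n)[:,:,::-1].copy(); cv2.imwrite(f"pics/{n}1_raw.png",im)
    s=read_state();P=np.array(s["position"]);y=s["tcp_rot"][:,1]; x=s["tcp_rot"][:,0]
    x0,y0,x1,y1=b; c=cv2.resize(im[y0:y1,x0:x1],None,fx=4,fy=4,interpolation=cv2.INTER_CUBIC)
    for Q in(P+.017*y,P+[0,0,-.084]): 
        p=(proj(n,Q)[0]-[x0,y0]+.5)*4; cv2.circle(c,tuple(int(v) for v in p),3,(0,255,0),1); print(n,proj(n,Q))
    cv2.imwrite(f"pics/{n}1.png",c[:600,:800])
E
```

```text
side [[375.394133  244.7180374]]
side [[372.40295284 275.30763675]]
top [[427.99196206 182.00739315]]
top [[419.92333588 188.18935548]]
```

View pics/side1.png

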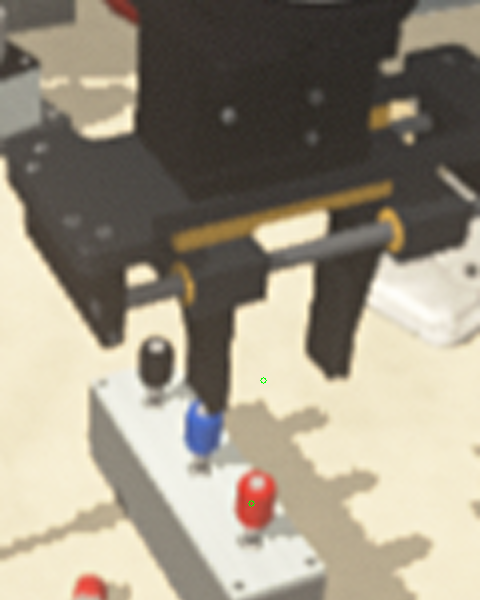

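View pics/top1.png

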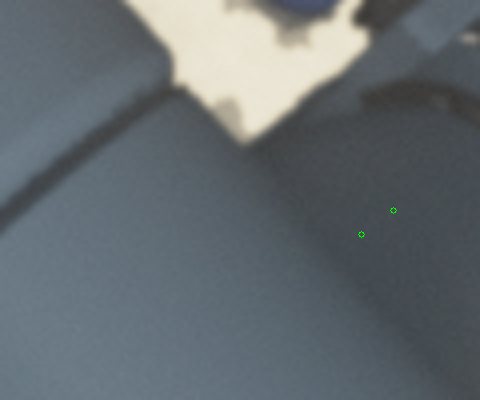

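Request:
{"name": "jog_arm", "arguments": {
  "steps": [
    {"delta_pos":[0,0,-25],"fingers":50},
    {"delta_pos":[0,0,-50],"fingers":50},
    {"delta_pos":[0,0,-70],"fingers":50},
    {"delta_pos":[0,0,-76],"fingers":50},
    {"delta_pos":[0,0,-76],"fingers":50},
    {"delta_pos":[0,0,-76],"fingers":30},
    {"delta_pos":[0,0,-76],"fingers":5},
    {"delta_pos":[0,0,-76],"fingers":5},
    {"delta_pos":[0,0,-76],"fingers":5},
    {"delta_pos":[0,0,-76],"fingers":5},
    {"delta_pos":[0,0,-76],"fingers":5},
    {"delta_pos":[0,0,-76],"fingers":5}
  ]
}}

```text
$.steps[0]: bad value
```

Request:
{"name": "jog_arm", "arguments": {
  "steps": [
    {"delta_pos":[0,0,-25],"turn":0,"fingers":50},
    {"delta_pos":[0,0,-50],"turn":0,"fingers":50},
    {"delta_pos":[0,0,-70],"turn":0,"fingers":50},
    {"delta_pos":[0,0,-76],"turn":0,"fingers":50},
    {"delta_pos":[0,0,-76],"turn":0,"fingers":50},
    {"delta_pos":[0,0,-76],"turn":0,"fingers":30},
    {"delta_pos":[0,0,-76],"turn":0,"fingers":5},
    {"delta_pos":[0,0,-76],"turn":0,"fingers":5},
    {"delta_pos":[0,0,-76],"turn":0,"fingers":5},
    {"delta_pos":[0,0,-76],"turn":0,"fingers":5},
    {"delta_pos":[0,0,-76],"turn":0,"fingers":5},
    {"delta_pos":[0,0,-76],"turn":0,"fingers":5}
  ]
}}

```text
time_s: 3.35
position: [0.5114, -0.3895, 0.0844]
tcp_rot: [[0.998, 0.001, -0.063], [0.063, -0.001, 0.998], [0.001, -1.0, -0.001]]
force: [0.6, 0.2, 2.9]
opening: 0.171
```

Request:
{"name": "jog_arm", "arguments": {
  "steps": [
    {"delta_pos":[0,0,20],"turn":0,"fingers":5},
    {"delta_pos":[0,0,50],"turn":0,"fingers":5},
    {"delta_pos":[0,0,80],"turn":0,"fingers":5},
    {"delta_pos":[0,0,110],"turn":0,"fingers":5},
    {"delta_pos":[0,20,135],"turn":0,"fingers":5},
    {"delta_pos":[0,50,135],"turn":0,"fingers":5},
    {"delta_pos":[2,85,135],"turn":0,"fingers":5},
    {"delta_pos":[2,120,135],"turn":0,"fingers":5},
    {"delta_pos":[3,160,135],"turn":0,"fingers":5},
    {"delta_pos":[4,200,135],"turn":0,"fingers":5},
    {"delta_pos":[5,240,135],"turn":0,"fingers":5},
    {"delta_pos":[6,280,135],"turn":0,"fingers":5},
    {"delta_pos":[7,320,135],"turn":0,"fingers":5},
    {"delta_pos":[7,360,135],"turn":0,"fingers":5},
    {"delta_pos":[7,395,135],"turn":0,"fingers":5},
    {"delta_pos":[7,420,130],"turn":0,"fingers":5},
    {"delta_pos":[7,430,125],"turn":0,"fingers":5},
    {"delta_pos":[7,430,120],"turn":0,"fingers":5},
    {"delta_pos":[7,430,120],"turn":0,"fingers":5},
    {"delta_pos":[7,430,120],"turn":0,"fingers":5}
  ]
}}

```text
time_s: 5.02
position: [0.518, 0.0396, 0.2031]
tcp_rot: [[0.998, -0.001, -0.062], [0.062, -0.001, 0.998], [-0.001, -1.0, -0.0]]
force: [-0.2, -0.0, -1.4]
opening: 0.175
```

```bash
python3 - <<'E'
from h import *
for n,b in(("side",(255,60,355,200)),("top",(180,110,280,210))):
    im=capture(n)[:,:,::-1].copy(); cv2.imwrite(f"pics/{n}2_raw.png",im)
    x0,y0,x1,y1=b; c=cv2.resize(im[y0:y1,x0:x1],None,fx=4.2,fy=4.2,interpolation=cv2.INTER_CUBIC)
    cv2.imwrite(f"pics/{n}2.png",c[:600,:800])
    for t in ("red_spool","red_spool_knob","cartridge_mouth"):
        r=tip_of(t,n); print(n,t,[(round(d["confidence"],2),[round(float(v),4) for v in d["position"]]) for d in r])
s=read_state();print(s["time_s"],s["position"],s["opening"])
E
```

```text
side red_spool [(0.5, [0.4007, -0.3193, -0.0008]), (0.46, [0.5232, 0.0433, 0.1258])]
side red_spool_knob [(0.6, [0.5202, 0.0419, 0.1954]), (0.47, [0.3987, -0.3202, 0.0664])]
side cartridge_mouth [(0.65, [0.5177, 0.0427, 0.0877])]
top red_spool [(0.43, [0.4052, -0.3212, 0.0046])]
top red_spool_knob [(0.58, [0.3996, -0.3145, 0.0665])]
top cartridge_mouth [(0.56, [0.508, -0.3367, 0.0031]), (0.49, [0.5256, 0.0454, 0.0937])]
5.4167 [0.51811388 0.04029833 0.20368366] 0.17139735253443877
```

View pics/side2.png

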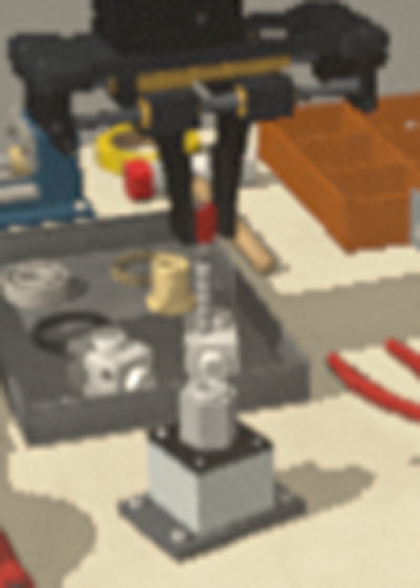

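View pics/top2.png

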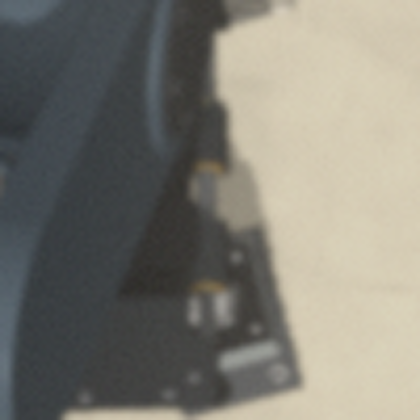

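```bash
python3 - <<'E'
from h import *
im=cv2.imread("pics/side2_raw.png"); x0,y0,x1,y1=285,100,325,175
c=cv2.resize(im[y0:y1,x0:x1],None,fx=8,fy=8,interpolation=cv2.INTER_LANCZOS4)
cv2.imwrite("pics/z_side2.png",c)
s=read_state();P=np.array(s["position"])
for z in (P[2]-.0784,P[2]-.0104,.09): 
    q=proj("side",[P[0],P[1],z])[0];print(q,(q-[x0,y0]+.5)*8)
im=cv2.imread("pics/top2_raw.png")[160:215,205:260]
cv2.imwrite("pics/z_top2.png",cv2.convertScaleAbs(cv2.resize(im,None,fx=10,fy=10,interpolation=cv2.INTER_LANCZOS4),alpha=1.5))
E
```

```text
[303.01950852 139.06763546] [148.15606816 316.54108366]
[302.15453095 112.68943843] [141.23624758 105.51550743]
[303.4458603  151.98138202] [151.5668824  419.85105613]
```

View pics/z_side2.png

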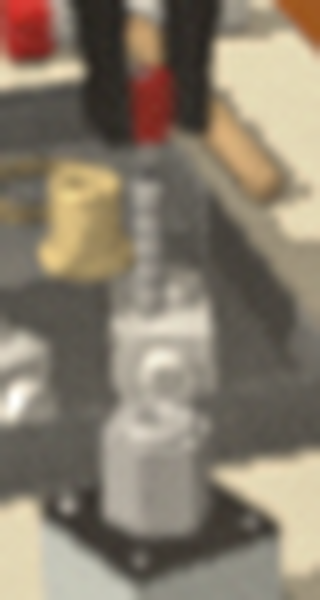

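View pics/z_top2.png

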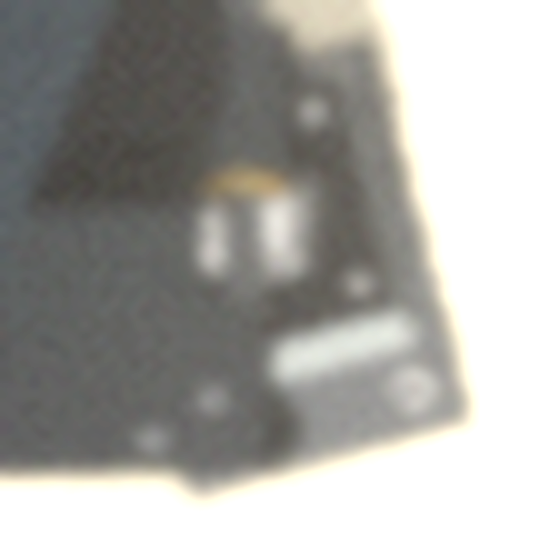

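Request:
{"name": "jog_arm", "arguments": {
  "steps": [
    {"delta_pos":[0,1,-15],"turn":0,"fingers":5},
    {"delta_pos":[0,1,-29],"turn":0,"fingers":5},
    {"delta_pos":[0,1,-29],"turn":0,"fingers":5},
    {"delta_pos":[0,1,-29],"turn":0,"fingers":5}
  ]
}}

```text
time_s: 5.75
position: [0.5175, 0.0418, 0.1742]
tcp_rot: [[0.998, -0.002, -0.062], [0.063, 0.0, 0.998], [-0.002, -1.0, 0.0]]
force: [-0.4, -0.1, -0.9]
opening: 0.172
```

```bash
cat > z.py <<'E'
from h import *
import sys
tag=sys.argv[1]; x0,y0,x1,y1=285,100,325,175
ims=[capture("side")[:,:,::-1].astype(float) for _ in range(4)]
im=np.mean(ims,0).astype(np.uint8); cv2.imwrite(f"pics/side{tag}_raw.png",im)
c=cv2.resize(im[y0:y1,x0:x1],None,fx=8,fy=8,interpolation=cv2.INTER_CUBIC)
s=read_state();P=np.array(s["position"]); print(s["time_s"],P,s["force"])
pr=[proj("side",[P[0],P[1],z])[0] for z in (P[2]-.0784,P[2]-.0104,.09)]
d=c.copy()
for q in pr:
    q=(q-[x0,y0]+.5)*8; print(q.round(1)); cv2.circle(d,tuple(int(v) for v in q),3,(0,255,0),1)
cv2.imwrite(f"pics/z{tag}.png",np.hstack([c,d]))
E
python3 z.py a
```

```text
5.95 [0.51863282 0.04179808 0.17535386] [ 0.09287853 -0.38498641  0.56431849]
[151.1 397.4]
[144.4 193.2]
[151.8 417.5]
```

View pics/za.png

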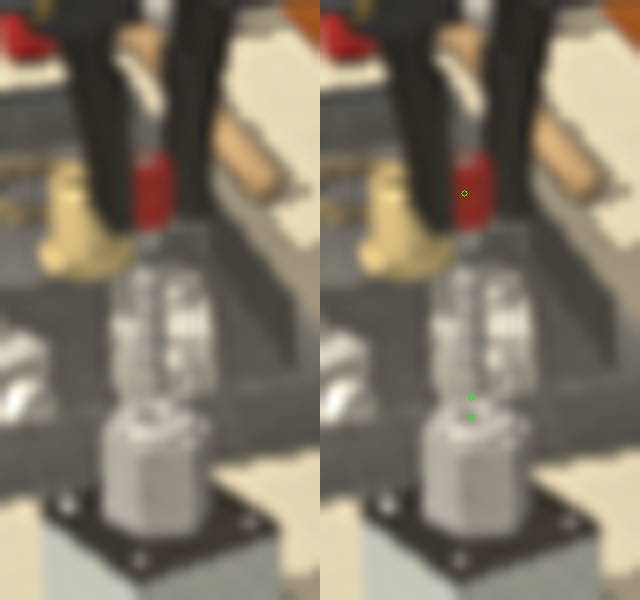

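Request:
{"name": "jog_arm", "arguments": {
  "steps": [
    {"delta_pos":[0,0,-5],"turn":0,"fingers":5},
    {"delta_pos":[0,0,-8],"turn":0,"fingers":5},
    {"delta_pos":[0,0,-11],"turn":0,"fingers":5},
    {"delta_pos":[0,0,-14],"turn":0,"fingers":5},
    {"delta_pos":[0,0,-14],"turn":0,"fingers":5}
  ]
}}

```text
time_s: 6.37
position: [0.5176, 0.0419, 0.1598]
tcp_rot: [[0.998, -0.001, -0.063], [0.063, 0.0, 0.998], [-0.001, -1.0, 0.0]]
force: [0.1, -1.2, -0.7]
opening: 0.169
```

```bash
python3 z.py b
```

```text
6.5667 [0.51795229 0.04185937 0.16050273] [-0.86935954  0.15177656 -0.68930183]
[150.4 440.3]
[143.7 239.4]
[149.6 417.7]
```

View pics/zb.png

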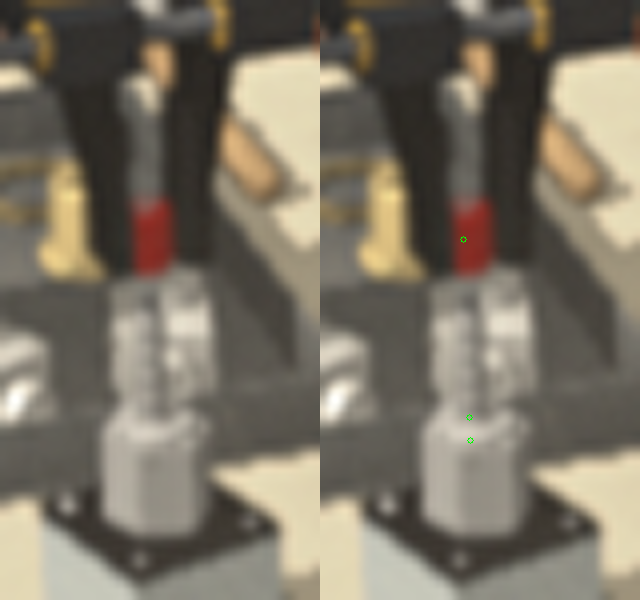

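Request:
{"name": "jog_arm", "arguments": {
  "steps": [
    {"delta_pos":[0,0,-4],"turn":0,"fingers":5},
    {"delta_pos":[0,0,-8],"turn":0,"fingers":5},
    {"delta_pos":[0,0,-13],"turn":0,"fingers":5},
    {"delta_pos":[0,0,-18],"turn":0,"fingers":5},
    {"delta_pos":[0,0,-23],"turn":0,"fingers":5},
    {"delta_pos":[0,0,-28],"turn":0,"fingers":5},
    {"delta_pos":[0,0,-33],"turn":0,"fingers":5},
    {"delta_pos":[0,0,-38],"turn":0,"fingers":5},
    {"delta_pos":[0,0,-42],"turn":0,"fingers":5},
    {"delta_pos":[0,0,-42],"turn":0,"fingers":5}
  ]
}}

```text
time_s: 7.4
position: [0.517, 0.042, 0.1173]
tcp_rot: [[0.998, -0.003, -0.063], [0.063, 0.0, 0.998], [-0.003, -1.0, 0.001]]
force: [0.3, -0.2, -0.9]
opening: 0.17
```

```bash
python3 z.py c
```

```text
7.6 [0.51762956 0.04199427 0.11829919] [ 0.2070784  -0.79185706 -2.80700181]
[153.3 557.5]
[146.8 365.8]
[148.5 417.7]
```

View pics/zc.png

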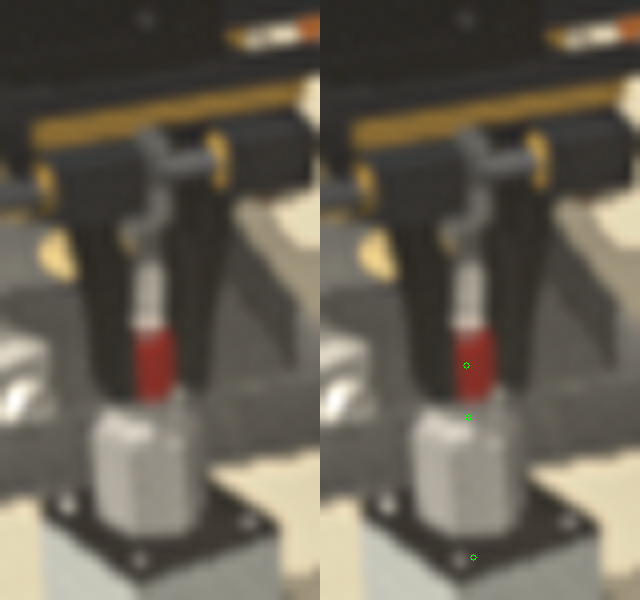

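Request:
{"name": "jog_arm", "arguments": {
  "steps": [
    {"delta_pos":[0,0,-3],"turn":0,"fingers":5},
    {"delta_pos":[0,0,-5],"turn":0,"fingers":5},
    {"delta_pos":[0,0,-7],"turn":0,"fingers":5},
    {"delta_pos":[0,0,-8],"turn":0,"fingers":5},
    {"delta_pos":[0,0,-9],"turn":0,"fingers":5}
  ]
}}

```text
time_s: 8.02
position: [0.5184, 0.0417, 0.1102]
tcp_rot: [[0.998, 0.001, -0.063], [0.063, -0.0, 0.998], [0.001, -1.0, -0.0]]
force: [-1.6, -1.0, 14.9]
opening: 0.172
```

Request:
{"name": "jog_arm", "arguments": {
  "steps": [
    {"delta_pos":[0,0,-1],"turn":0,"fingers":5},
    {"delta_pos":[0,0,-2],"turn":0,"fingers":5},
    {"delta_pos":[0,0,-2],"turn":0,"fingers":5},
    {"delta_pos":[0,0,-2],"turn":0,"fingers":5}
  ]
}}

```text
time_s: 8.35
position: [0.5192, 0.0417, 0.1102]
tcp_rot: [[0.998, 0.003, -0.063], [0.063, -0.001, 0.998], [0.003, -1.0, -0.001]]
force: [-1.7, -0.6, 17.8]
opening: 0.174
```

```bash
python3 z.py d
```

```text
8.55 [0.51915553 0.04170633 0.11016595] [-2.78077874 -0.51072581 18.44951981]
[158.8 579.1]
[152.6 389.2]
[153.5 417.3]
```

View pics/zd.png

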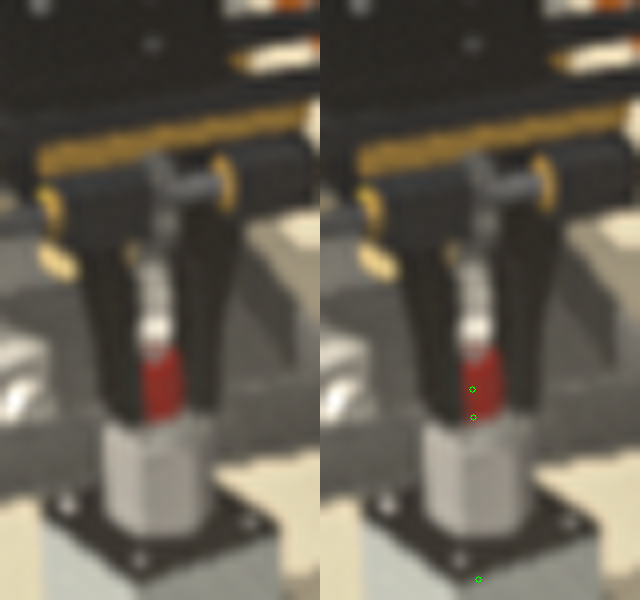

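Request:
{"name": "jog_arm", "arguments": {
  "steps": [
    {"delta_pos":[0,0,-5],"turn":0,"fingers":5},
    {"delta_pos":[0,0,-5],"turn":0,"fingers":5},
    {"delta_pos":[0,0,-1],"turn":0,"fingers":15},
    {"delta_pos":[0,0,1],"turn":0,"fingers":50},
    {"delta_pos":[0,0,2],"turn":0,"fingers":50},
    {"delta_pos":[0,0,20],"turn":0,"fingers":50},
    {"delta_pos":[0,0,45],"turn":0,"fingers":50},
    {"delta_pos":[0,0,70],"turn":0,"fingers":50},
    {"delta_pos":[0,0,70],"turn":0,"fingers":50}
  ]
}}

```text
time_s: 9.3
position: [0.5205, 0.0418, 0.1807]
tcp_rot: [[0.998, 0.007, -0.063], [0.063, -0.001, 0.998], [0.007, -1.0, -0.001]]
force: [0.7, -0.2, 0.3]
opening: 0.476
```

```bash
python3 z.py e; python3 - <<'E'
from h import *
im=capture("top")[:,:,::-1]
cv2.imwrite("pics/z_tope.png",cv2.resize(im[140:215,180:270],None,fx=7,fy=7,interpolation=cv2.INTER_CUBIC))
for t in("red_spool_seat","cartridge_mouth","cartridge_hex"): print(t,[(round(d["confidence"],2),d["position"].round(4) if hasattr(d["position"],"round") else d["position"]) for d in tip_of(t,"side")])
E
```

```text
9.5 [0.51696095 0.04202815 0.17632666] [ 1.01747459 -0.6363898  -0.28029002]
[145.7 395.1]
[138.7 190.6]
[146.4 418. ]
red_spool_seat [(0.77, [0.4003, -0.3179, 0.057]), (0.59, [0.5164, 0.0427, 0.0899]), (0.43, [0.5207, 0.0419, 0.0896])]
cartridge_mouth [(0.46, [0.5176, 0.0418, 0.0929])]
cartridge_hex [(0.66, [0.5108, -0.3398, 0.0749]), (0.56, [0.5181, 0.0453, 0.0722])]
```

View pics/ze.png

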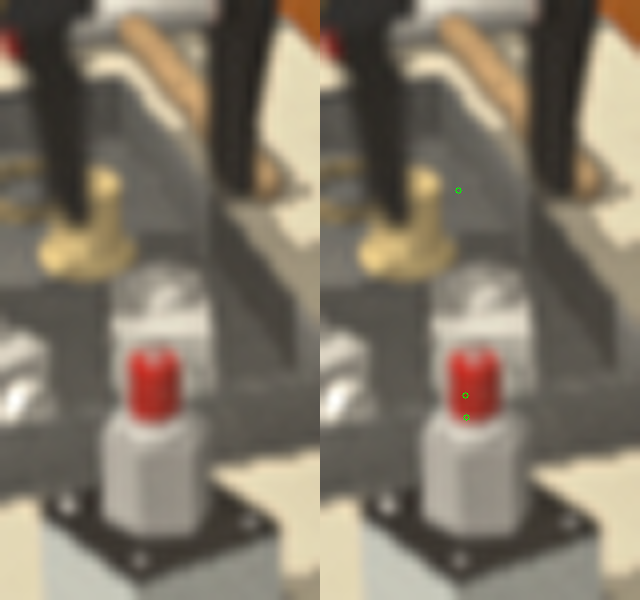

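View pics/z_tope.png

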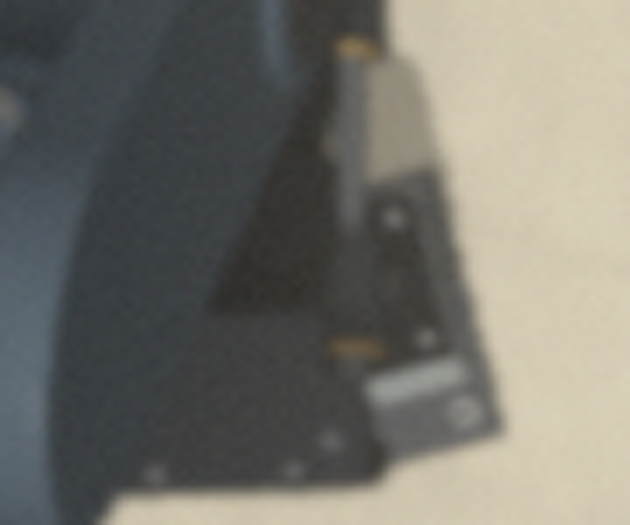

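Request:
{"name": "jog_arm", "arguments": {
  "steps": [
    {"delta_pos":[0,0,0],"turn":0,"fingers":0},
    {"delta_pos":[0,0,-15],"turn":0,"fingers":0},
    {"delta_pos":[0,0,-30],"turn":0,"fingers":0},
    {"delta_pos":[0,0,-40],"turn":0,"fingers":0},
    {"delta_pos":[0,0,-45],"turn":0,"fingers":0},
    {"delta_pos":[0,0,-50],"turn":0,"fingers":0},
    {"delta_pos":[0,0,-54],"turn":0,"fingers":0},
    {"delta_pos":[0,0,-56],"turn":0,"fingers":0},
    {"delta_pos":[0,0,-57],"turn":0,"fingers":0},
    {"delta_pos":[0,0,-57],"turn":0,"fingers":0}
  ]
}}

```text
time_s: 10.53
position: [0.5222, 0.0414, 0.1269]
tcp_rot: [[0.998, 0.011, -0.063], [0.063, -0.002, 0.998], [0.011, -1.0, -0.002]]
force: [-5.3, 0.1, 38.9]
opening: 0.007
```

Request:
{"name": "jog_arm", "arguments": {
  "steps": [
    {"delta_pos":[0,0,10],"turn":0,"fingers":50},
    {"delta_pos":[0,0,40],"turn":0,"fingers":90},
    {"delta_pos":[0,0,60],"turn":0,"fingers":90},
    {"delta_pos":[0,0,60],"turn":0,"fingers":90}
  ]
}}

```text
time_s: 10.87
position: [0.5211, 0.0416, 0.1848]
tcp_rot: [[0.998, 0.01, -0.063], [0.063, -0.001, 0.998], [0.009, -1.0, -0.002]]
force: [0.5, 0.8, 0.4]
opening: 0.224
```

```bash
python3 - <<'E'
from h import *
im=np.mean([capture("side")[:,:,::-1].astype(float) for _ in range(4)],0); cv2.imwrite("pics/sidef_raw.png",im.astype(np.uint8))
print(im[157:166,294:316].mean(2).mean(0).round(0))
print(im[157:166,294:316].mean(2).round(0)[[0,4,8]])
for (x,y) in((.5185,.0418),):
  for yaw in range(0,60,10):
    a=np.radians(yaw+30+60*np.arange(6)); p=proj("side",np.c_[x+.01732*np.cos(a),y+.01732*np.sin(a),0*a+.071])
    o=np.argsort(-p[:,1])[:4]; print(yaw,np.sort(p[o][:,0]).round(1))
print(read_state()["time_s"],read_state()["position"])
c=cv2.resize(im[130:180,285:325].astype(np.uint8),None,fx=14,fy=12,interpolation=cv2.INTER_CUBIC)
g=cv2.createCLAHE(4,(3,3)).apply(cv2.cvtColor(c,cv2.COLOR_BGR2GRAY)); cv2.imwrite("pics/hexz.png",g)
E
```

```text
[ 83.  71.  77. 105. 140. 162. 167. 162. 151. 142. 140. 141. 142. 141.
 131. 115.  95.  86.  94. 106. 119. 138.]
[[ 88.  86. 100. 127. 153. 168. 169. 162. 151. 142. 138. 139. 142. 139.
  128. 114. 100.  95. 100. 102. 107. 113.]
 [ 82.  67.  71. 104. 146. 168. 170. 162. 151. 141. 140. 140. 142. 142.
  133. 117.  98.  74.  74. 105. 145. 182.]
 [ 54.  54.  56.  69.  95. 124. 148. 160. 154. 143. 141. 141. 142. 140.
  128. 105.  75.  59.  57.  56.  65.  92.]]
0 [297.  298.8 305.6 310.4]
10 [296.8 299.8 306.8 310.5]
20 [296.8 300.8 307.8 310.5]
30 [297.  302.  308.7 310.2]
40 [297.4 303.2 309.4 309.8]
50 [297.4 298.  304.4 310. ]
11.0667 [0.51732428 0.04196648 0.179874  ]
```

View pics/hexz.png

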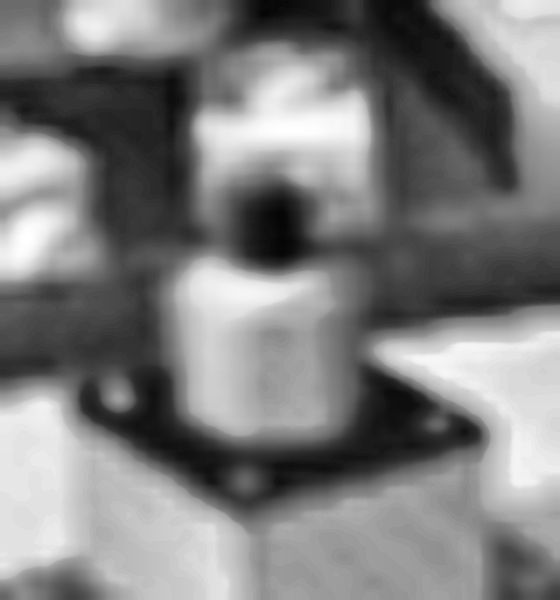

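```bash
python3 - <<'E'
from h import *
o,v=ray("side",(303.9,148.0)); print(o+v*(.1-o[2])/v[2])
s=read_state();print(s["time_s"],s["position"],s["joint_positions"],s["opening"])
E
```

```text
[0.52001572 0.04175209 0.1       ]
11.0667 [0.51732428 0.04196648 0.179874  ] [-7.71052383e+00  2.70201035e+01  1.00648588e+02 -1.12539279e-03
  5.24189152e+01 -1.12987186e+01] 0.40592095773866393
```

Request:
{"name": "jog_arm", "arguments": {
  "steps": [
    {"delta_pos":[1,0,0],"turn":7,"fingers":85},
    {"delta_pos":[1,0,0],"turn":14,"fingers":85},
    {"delta_pos":[1,0,0],"turn":21,"fingers":85},
    {"delta_pos":[1,0,0],"turn":26,"fingers":85},
    {"delta_pos":[1,0,-20],"turn":26,"fingers":85},
    {"delta_pos":[1,0,-45],"turn":26,"fingers":85},
    {"delta_pos":[1,0,-70],"turn":26,"fingers":85},
    {"delta_pos":[1,0,-90],"turn":26,"fingers":85},
    {"delta_pos":[1,0,-100],"turn":26,"fingers":85},
    {"delta_pos":[1,0,-104],"turn":26,"fingers":85},
    {"delta_pos":[1,0,-104],"turn":26,"fingers":85}
  ]
}}

```text
time_s: 11.98
position: [0.5182, 0.042, 0.0752]
tcp_rot: [[0.87, -0.003, -0.494], [0.494, 0.0, 0.87], [-0.002, -1.0, 0.002]]
force: [0.2, 0.5, 0.5]
opening: 0.847
```

```bash
python3 - <<'E'
from h import *
im=capture("side")[:,:,::-1]
cv2.imwrite("pics/g1.png",cv2.resize(im[90:200,250:360],None,fx=5.4,fy=5.4,interpolation=cv2.INTER_CUBIC))
s=read_state();print(s["time_s"],s["position"],s["force"],s["opening"])
E
```

```text
12.0333 [0.51888447 0.04188015 0.07620615] [-0.97846183 -0.31543471 -0.45230995] 0.8564020927847518
```

View pics/g1.png

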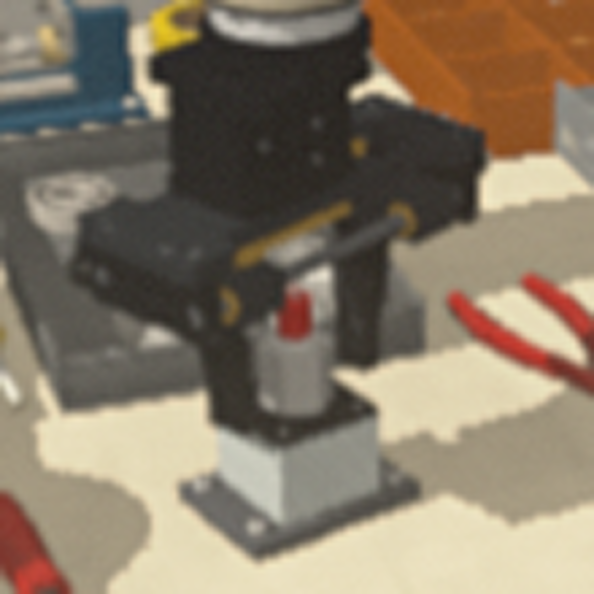

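Request:
{"name": "jog_arm", "arguments": {
  "steps": [
    {"delta_pos":[0,0,0],"turn":0,"fingers":40},
    {"delta_pos":[0,0,0],"turn":0,"fingers":15},
    {"delta_pos":[0,0,0],"turn":0,"fingers":15},
    {"delta_pos":[0,0,0],"turn":0,"fingers":15},
    {"delta_pos":[0,0,0],"turn":0,"fingers":15},
    {"delta_pos":[0,0,0],"turn":0,"fingers":15},
    {"delta_pos":[0,0,0],"turn":0,"fingers":15},
    {"delta_pos":[0,0,0],"turn":0,"fingers":15}
  ]
}}

```text
time_s: 12.7
position: [0.519, 0.0419, 0.0767]
tcp_rot: [[0.87, 0.0, -0.494], [0.494, -0.0, 0.87], [0.0, -1.0, -0.0]]
force: [-0.2, 0.2, 2.2]
opening: 0.352
```

Request:
{"name": "jog_arm", "arguments": {
  "steps": [
    {"delta_pos":[0,0,5],"turn":0,"fingers":15},
    {"delta_pos":[0,0,15],"turn":0,"fingers":15},
    {"delta_pos":[0,0,30],"turn":0,"fingers":15},
    {"delta_pos":[0,0,45],"turn":0,"fingers":15},
    {"delta_pos":[0,0,60],"turn":0,"fingers":15},
    {"delta_pos":[0,0,75],"turn":0,"fingers":15},
    {"delta_pos":[0,0,80],"turn":0,"fingers":15},
    {"delta_pos":[0,0,80],"turn":0,"fingers":15},
    {"delta_pos":[0,0,80],"turn":0,"fingers":15}
  ]
}}

```text
time_s: 13.45
position: [0.5186, 0.0419, 0.1566]
tcp_rot: [[0.87, -0.0, -0.494], [0.494, 0.0, 0.87], [-0.0, -1.0, 0.0]]
force: [-0.3, -0.4, -4.7]
opening: 0.349
```

```bash
cat > g.py <<'E'
from h import *
import sys
x0,y0,x1,y1=map(int,sys.argv[2:6])
im=capture("side")[:,:,::-1]; k=600/max(x1-x0,y1-y0)
cv2.imwrite(f"pics/{sys.argv[1]}.png",cv2.resize(im[y0:y1,x0:x1],None,fx=k,fy=k,interpolation=cv2.INTER_CUBIC))
s=read_state();print(s["time_s"],s["position"].round(4),s["force"].round(1),s["opening"].round(3))
E
python3 g.py g2 250 70 360 180
```

```text
Traceback (most recent call last):
  File "g.py", line 6, in <module>
    s=read_state();print(s["time_s"],s["position"].round(4),s["force"].round(1),s["opening"].round(3))
                                                                                ^^^^^^^^^^^^^^^^^^
AttributeError: 'float' object has no attribute 'round'
```

View pics/g2.png

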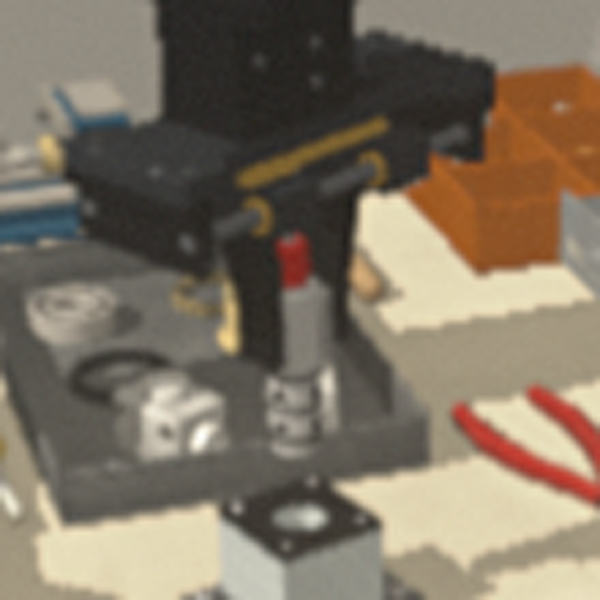

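Request:
{"name": "jog_arm", "arguments": {
  "steps": [
    {"delta_pos":[10,-17,0],"turn":0,"fingers":15},
    {"delta_pos":[20,-35,0],"turn":0,"fingers":15},
    {"delta_pos":[29,-50,0],"turn":0,"fingers":15},
    {"delta_pos":[35,-61,0],"turn":0,"fingers":15},
    {"delta_pos":[35,-61,-20],"turn":0,"fingers":15},
    {"delta_pos":[35,-61,-40],"turn":0,"fingers":15},
    {"delta_pos":[35,-61,-55],"turn":0,"fingers":15},
    {"delta_pos":[35,-61,-55],"turn":0,"fingers":15},
    {"delta_pos":[35,-61,-55],"turn":0,"fingers":15}
  ]
}}

```text
time_s: 14.25
position: [0.5531, -0.0191, 0.1004]
tcp_rot: [[0.87, -0.003, -0.493], [0.493, 0.001, 0.87], [-0.003, -1.0, 0.003]]
force: [-0.0, 0.7, -4.2]
opening: 0.354
```

```bash
sed -i 's/s\["opening"\].round(3)/round(s["opening"],3)/' g.py; python3 g.py g3 260 90 380 210
```

```text
14.3 [ 0.5541 -0.0192  0.1014] [ 0.1  0.4 -4. ] 0.348
```

View pics/g3.png

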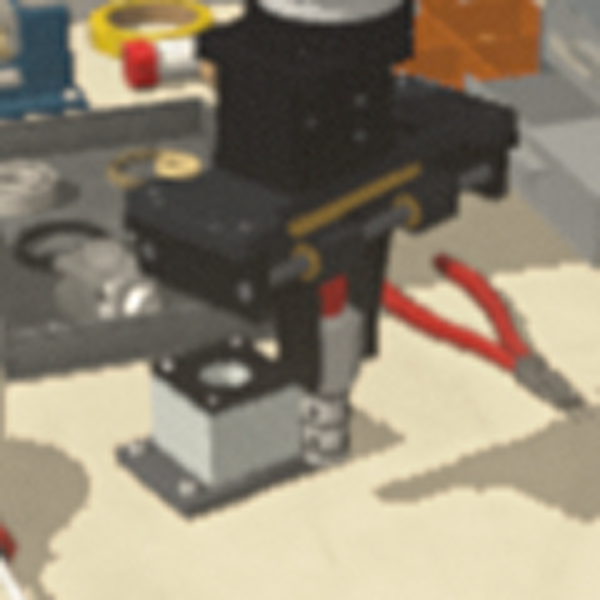

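Request:
{"name": "jog_arm", "arguments": {
  "steps": [
    {"delta_pos":[-6,10,0],"turn":0,"fingers":15},
    {"delta_pos":[-12,21,0],"turn":0,"fingers":15},
    {"delta_pos":[-14,25,0],"turn":0,"fingers":15},
    {"delta_pos":[-16,28,0],"turn":0,"fingers":15},
    {"delta_pos":[-18,31,0],"turn":0,"fingers":15},
    {"delta_pos":[-19,33,0],"turn":0,"fingers":15},
    {"delta_pos":[-20,35,0],"turn":0,"fingers":15}
  ]
}}

```text
time_s: 14.88
position: [0.5361, 0.0141, 0.1032]
tcp_rot: [[0.868, 0.006, -0.497], [0.497, -0.005, 0.868], [0.003, -1.0, -0.007]]
force: [1.6, -8.9, -0.3]
opening: 0.342
```

```bash
python3 g.py g4 260 90 380 210
```

```text
14.9333 [0.5359 0.0144 0.1033] [ 0.9 -8.2 -0.2] 0.343
```

View pics/g4.png

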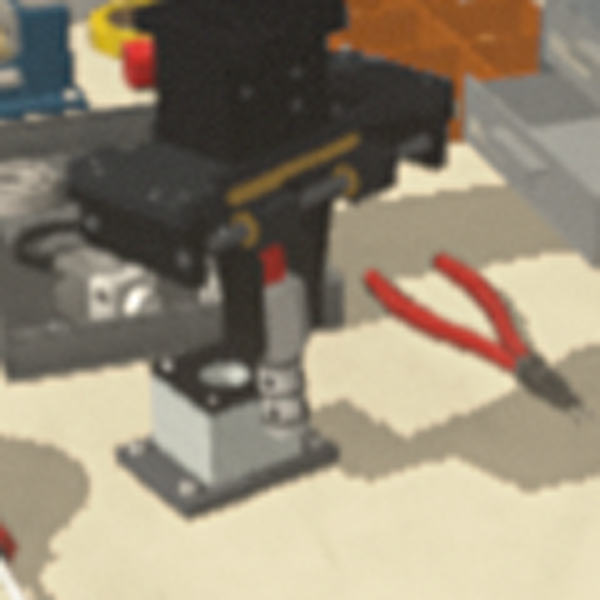

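Request:
{"name": "jog_arm", "arguments": {
  "steps": [
    {"delta_pos":[-2,3,0],"turn":0,"fingers":15},
    {"delta_pos":[-4,6,0],"turn":0,"fingers":15},
    {"delta_pos":[-5,9,0],"turn":0,"fingers":15},
    {"delta_pos":[-7,12,0],"turn":0,"fingers":15},
    {"delta_pos":[-8,14,0],"turn":0,"fingers":15},
    {"delta_pos":[-9,16,0],"turn":0,"fingers":15},
    {"delta_pos":[-10,18,0],"turn":0,"fingers":15}
  ]
}}

```text
time_s: 15.52
position: [0.526, 0.0321, 0.1023]
tcp_rot: [[0.868, 0.005, -0.496], [0.496, -0.004, 0.868], [0.002, -1.0, -0.006]]
force: [2.5, -8.7, -9.7]
opening: 0.342
```

```bash
python3 g.py g5 260 90 380 210
```

```text
15.5667 [0.5257 0.0325 0.1023] [ 2.3 -8.  -6.7] 0.338
```

View pics/g5.png

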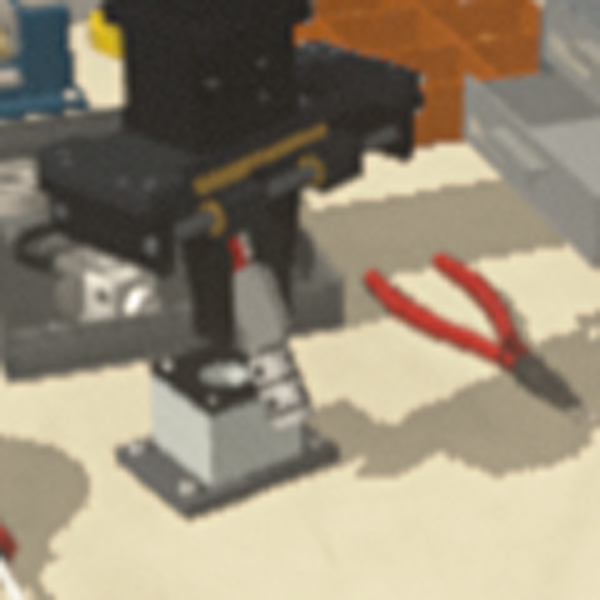

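Request:
{"name": "jog_arm", "arguments": {
  "steps": [
    {"delta_pos":[-2,4,-1],"turn":0,"fingers":15},
    {"delta_pos":[-4,7,-2],"turn":0,"fingers":15},
    {"delta_pos":[-6,10,-4],"turn":0,"fingers":15},
    {"delta_pos":[-8,13,-7],"turn":0,"fingers":15},
    {"delta_pos":[-10,17,-10],"turn":0,"fingers":15},
    {"delta_pos":[-12,20,-13],"turn":0,"fingers":15},
    {"delta_pos":[-12,20,-16],"turn":0,"fingers":15},
    {"delta_pos":[-12,20,-18],"turn":0,"fingers":15}
  ]
}}

```text
time_s: 16.23
position: [0.5131, 0.0543, 0.0848]
tcp_rot: [[0.869, 0.004, -0.494], [0.494, -0.0, 0.869], [0.003, -1.0, -0.002]]
force: [0.2, 0.8, 5.1]
opening: 0.346
```

```bash
python3 g.py g6 260 90 380 210
```

```text
16.2833 [0.513  0.0542 0.0844] [ 0.4 -1.8  2.2] 0.348
```

View pics/g6.png

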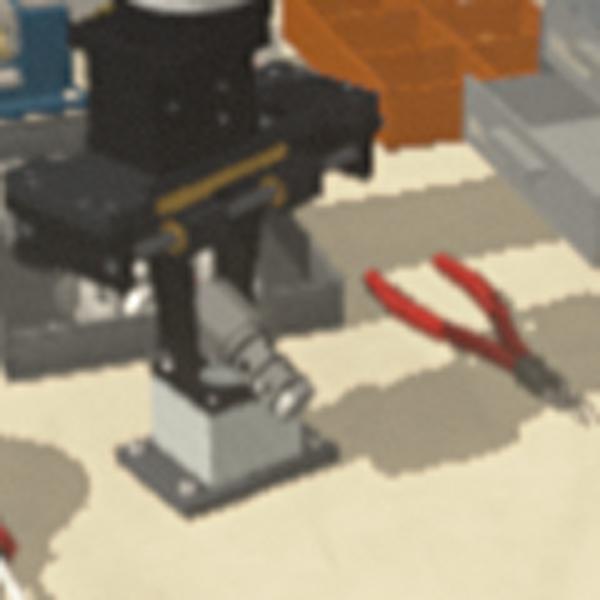

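Request:
{"name": "jog_arm", "arguments": {
  "steps": [
    {"delta_pos":[0,0,-2],"turn":0,"fingers":15},
    {"delta_pos":[0,0,-4],"turn":0,"fingers":15},
    {"delta_pos":[0,0,-5],"turn":0,"fingers":15},
    {"delta_pos":[0,0,-5],"turn":0,"fingers":15},
    {"delta_pos":[0,0,15],"turn":0,"fingers":15},
    {"delta_pos":[0,0,45],"turn":0,"fingers":15},
    {"delta_pos":[0,0,80],"turn":0,"fingers":15},
    {"delta_pos":[0,0,115],"turn":0,"fingers":15},
    {"delta_pos":[0,-10,145],"turn":0,"fingers":15},
    {"delta_pos":[0,-20,165],"turn":0,"fingers":15},
    {"delta_pos":[0,-30,165],"turn":0,"fingers":15},
    {"delta_pos":[0,-30,165],"turn":0,"fingers":15},
    {"delta_pos":[0,-30,165],"turn":0,"fingers":15}
  ]
}}

```text
time_s: 17.37
position: [0.51, 0.0238, 0.2462]
tcp_rot: [[0.87, -0.006, -0.492], [0.492, 0.002, 0.87], [-0.004, -1.0, 0.004]]
force: [-0.4, 0.7, -4.5]
opening: 0.346
```

```bash
python3 g.py g7 250 40 370 160; python3 - <<'E'
from h import *
capture("top")
for n in("side","top"):
  for t in("cartridge","cartridge_hex","cartridge_mouth","red_spool_seat","red_spool_knob"):
    print(n,t,[(round(d["confidence"],2),np.round(d["position"],4)) for d in tip_of(t,n)][:3])
E
```

```text
17.4167 [0.5099 0.0242 0.2459] [-0.6  0.  -4.4] 0.341
side cartridge [(0.97, array([ 0.5404, -0.0318,  0.2228]))]
side cartridge_hex [(0.94, array([0.5167, 0.0136, 0.2429]))]
side cartridge_mouth [(0.73, array([0.5054, 0.0333, 0.2494]))]
side red_spool_seat [(0.61, array([ 0.4027, -0.3186,  0.0595])), (0.28, array([ 0.5124, -0.3375, -0.0029]))]
side red_spool_knob [(0.63, array([ 0.4041, -0.3175,  0.0684])), (0.18, array([0.517 , 0.0135, 0.2404]))]
top cartridge [(0.63, array([ 0.5447, -0.0326,  0.2245])), (0.27, array([ 0.5076, -0.3451,  0.0741]))]
top cartridge_hex []
top cartridge_mouth []
top red_spool_seat [(0.39, array([ 0.4019, -0.3181,  0.0584]))]
top red_spool_knob [(0.52, array([ 0.405 , -0.3169,  0.0674]))]
```

View pics/g7.png

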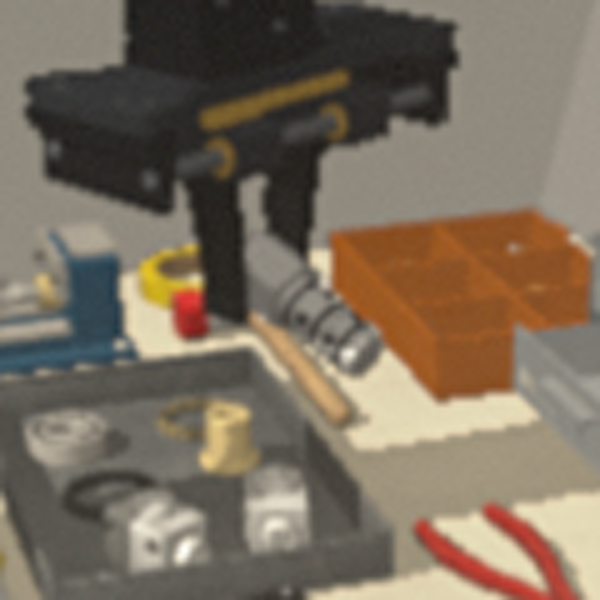

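Request:
{"name": "jog_arm", "arguments": {
  "steps": [
    {"delta_pos":[0,-10,0],"turn":7,"fingers":15},
    {"delta_pos":[0,-20,0],"turn":14,"fingers":15},
    {"delta_pos":[0,-30,0],"turn":21,"fingers":15},
    {"delta_pos":[0,-40,0],"turn":28,"fingers":15},
    {"delta_pos":[0,-50,0],"turn":35,"fingers":15},
    {"delta_pos":[0,-60,0],"turn":42,"fingers":15},
    {"delta_pos":[0,-70,0],"turn":42,"fingers":15},
    {"delta_pos":[0,-70,0],"turn":42,"fingers":15},
    {"delta_pos":[0,-70,0],"turn":42,"fingers":15}
  ]
}}

```text
time_s: 18.72
position: [0.512, -0.0464, 0.2486]
tcp_rot: [[0.319, 0.0, -0.948], [0.948, 0.0, 0.319], [0.0, -1.0, 0.0]]
force: [-0.1, 0.3, -3.4]
opening: 0.342
```

```bash
python3 g.py g8 250 60 370 180; python3 - <<'E'
from h import *
for n in("side",):
  for t in("cartridge","cartridge_hex","cartridge_mouth","red_spool_seat","red_spool_knob"):
    print(n,t,[(round(d["confidence"],2),np.round(d["position"],4)) for d in tip_of(t,n)][:3])
E
```

```text
18.7667 [ 0.5119 -0.046   0.2485] [-0.4 -0.1 -5.4] 0.341
side cartridge [(0.7, array([ 0.5736, -0.0614,  0.2256]))]
side cartridge_hex [(0.62, array([ 0.52  , -0.0465,  0.2452]))]
side cartridge_mouth [(0.61, array([ 0.5027, -0.0452,  0.254 ]))]
side red_spool_seat [(0.63, array([ 0.5057, -0.044 ,  0.2521])), (0.51, array([ 0.4033, -0.3198,  0.0587]))]
side red_spool_knob [(0.54, array([ 0.4029, -0.3186,  0.0652])), (0.5, array([ 0.4936, -0.0398,  0.2579])), (0.28, array([ 0.5096, -0.0409,  0.2544]))]
```

View pics/g8.png

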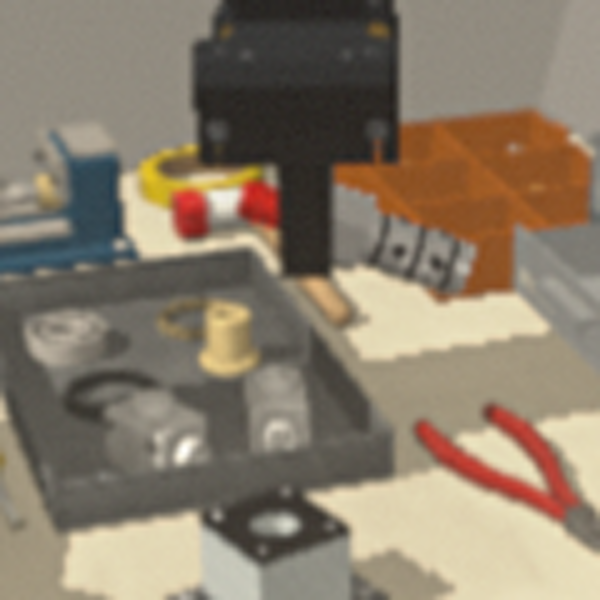

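Request:
{"name": "jog_arm", "arguments": {
  "steps": [
    {"delta_pos":[0,-30,-20],"turn":0,"fingers":15},
    {"delta_pos":[0,-60,-50],"turn":0,"fingers":15},
    {"delta_pos":[0,-80,-80],"turn":0,"fingers":15},
    {"delta_pos":[0,-80,-110],"turn":0,"fingers":15},
    {"delta_pos":[0,-80,-140],"turn":0,"fingers":15},
    {"delta_pos":[0,-80,-165],"turn":0,"fingers":15},
    {"delta_pos":[0,-80,-190],"turn":0,"fingers":15},
    {"delta_pos":[0,-80,-200],"turn":0,"fingers":15},
    {"delta_pos":[0,-80,-205],"turn":0,"fingers":15},
    {"delta_pos":[0,-80,-208],"turn":0,"fingers":15},
    {"delta_pos":[0,-80,-208],"turn":0,"fingers":15}
  ]
}}

```text
time_s: 19.93
position: [0.5127, -0.1263, 0.041]
tcp_rot: [[0.316, 0.001, -0.949], [0.949, -0.001, 0.316], [-0.0, -1.0, -0.001]]
force: [-0.8, 0.2, -2.9]
opening: 0.347
```

```bash
python3 g.py g9 270 140 390 260
```

```text
19.9833 [ 0.5129 -0.1264  0.0415] [-0.6  0.4 -3.2] 0.339
```

View pics/g9.png

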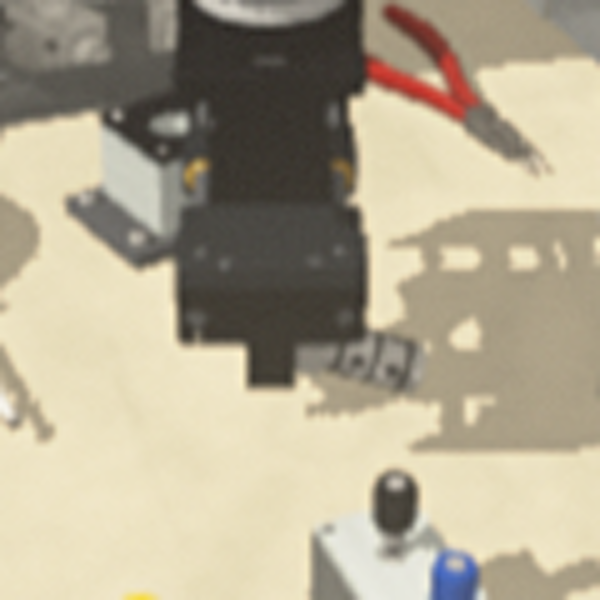

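Request:
{"name": "jog_arm", "arguments": {
  "steps": [
    {"delta_pos":[0,0,-5],"turn":0,"fingers":15},
    {"delta_pos":[0,0,-9],"turn":0,"fingers":15},
    {"delta_pos":[0,0,-12],"turn":0,"fingers":15},
    {"delta_pos":[0,0,-15],"turn":0,"fingers":15},
    {"delta_pos":[0,0,-17],"turn":0,"fingers":15},
    {"delta_pos":[0,0,-17],"turn":0,"fingers":15}
  ]
}}

```text
time_s: 20.48
position: [0.5114, -0.1258, 0.0234]
tcp_rot: [[0.316, -0.001, -0.949], [0.949, 0.001, 0.316], [0.0, -1.0, 0.001]]
force: [-3.0, 1.7, 1.8]
opening: 0.344
```

Pivoted against the bench; now lift to a good height and check.

Request:
{"name": "jog_arm", "arguments": {
  "steps": [
    {"delta_pos":[0,0,15],"turn":0,"fingers":15},
    {"delta_pos":[0,0,45],"turn":0,"fingers":15},
    {"delta_pos":[0,0,80],"turn":0,"fingers":15},
    {"delta_pos":[0,0,115],"turn":0,"fingers":15},
    {"delta_pos":[0,0,150],"turn":0,"fingers":15},
    {"delta_pos":[0,0,180],"turn":0,"fingers":15},
    {"delta_pos":[0,0,205],"turn":0,"fingers":15},
    {"delta_pos":[0,0,220],"turn":0,"fingers":15},
    {"delta_pos":[0,0,225],"turn":0,"fingers":15},
    {"delta_pos":[0,0,225],"turn":0,"fingers":15},
    {"delta_pos":[0,0,225],"turn":0,"fingers":15},
    {"delta_pos":[0,0,225],"turn":0,"fingers":15}
  ]
}}

```text
time_s: 21.48
position: [0.511, -0.1257, 0.2468]
tcp_rot: [[0.316, -0.003, -0.949], [0.949, 0.002, 0.316], [0.0, -1.0, 0.004]]
force: [-0.0, 0.1, -4.6]
opening: 0.341
```

```bash
python3 g.py g10 260 80 380 200; python3 - <<'E'
from h import *
capture("top")
for n in("side","top"):
  for t in("cartridge","cartridge_hex","cartridge_mouth","red_spool_seat","red_spool_knob"):
    print(n,t,[(round(d["confidence"],2),np.round(d["position"],4)) for d in tip_of(t,n)][:3])
im=capture("top")[:,:,::-1]; cv2.imwrite("pics/t10.png",cv2.resize(im[100:250,200:400],None,fx=4,fy=4,interpolation=cv2.INTER_CUBIC))
s=read_state();print(s["time_s"],s["position"],s["qvel"],s["opening"])
E
```

```text
21.5333 [ 0.511  -0.1257  0.2467] [ 0.1  0.9 -4.5] 0.338
side cartridge [(0.75, array([ 0.5744, -0.1437,  0.2351]))]
side cartridge_hex [(0.61, array([ 0.5215, -0.1289,  0.2435])), (0.38, array([ 0.5024, -0.1233,  0.2475]))]
side cartridge_mouth [(0.8, array([ 0.5019, -0.1222,  0.249 ]))]
side red_spool_seat [(0.65, array([ 0.3996, -0.318 ,  0.0578])), (0.52, array([ 0.506 , -0.1241,  0.2437]))]
side red_spool_knob [(0.48, array([ 0.4893, -0.1206,  0.2548])), (0.47, array([ 0.5123, -0.3382,  0.0758]))]
top cartridge []
top cartridge_hex []
top cartridge_mouth []
top red_spool_seat [(0.59, array([ 0.404 , -0.3182,  0.0585]))]
top red_spool_knob [(0.53, array([ 0.4017, -0.3164,  0.0672]))]
22.1333 [ 0.51200898 -0.12613392  0.24859061] [ 0.0612224   0.00042968 -0.04024554  0.00109588 -0.01026439 -0.04698564] 0.345305432966442
```

View pics/g10.png

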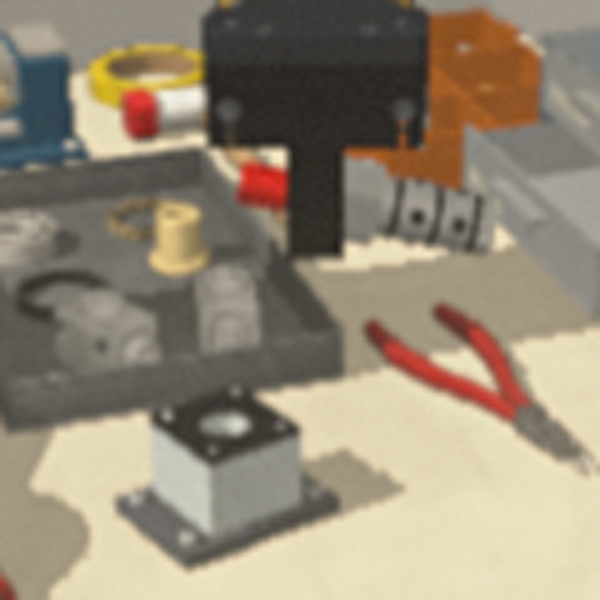

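View pics/t10.png

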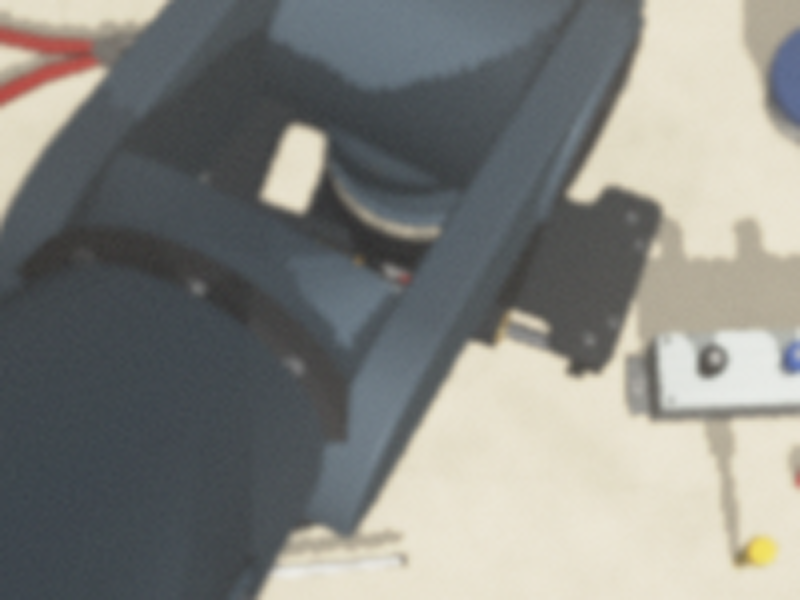

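```bash
python3 - <<'E'
from h import *
a=np.array([-.0725,.0215,.0139]);a/=np.linalg.norm(a);M=np.array([.5025,-.1222,.249])
M=np.mean([[.5744,-.1437,.2351]+80/1e3*a,[.5215,-.1289,.2435]+.019*a,[.5019,-.1222,.249]],0)
for l,nm in((-.08,"nose"),(-.034,"nose/hex"),(0,"mouth"),(.02,"knob end")):
    print(nm,(proj("side",M+l*a)[0]-[260,80]+.5)*5)
E
```

```text
nose [486.60877516 221.59962716]
nose/hex [371.37400763 203.7326521 ]
mouth [285.06101779 190.45709421]
knob end [233.85509267 182.62463454]
```

Request:
{"name": "jog_arm", "arguments": {
  "steps": [
    {"delta_pos":[0,0,0],"turn":0,"fingers":15},
    {"delta_pos":[0,0,0],"turn":0,"fingers":15},
    {"delta_pos":[0,0,0],"turn":0,"fingers":15},
    {"delta_pos":[0,0,0],"turn":0,"fingers":15},
    {"delta_pos":[0,0,0],"turn":0,"fingers":15},
    {"delta_pos":[0,0,0],"turn":0,"fingers":15}
  ]
}}

```text
time_s: 22.63
position: [0.512, -0.1261, 0.2486]
tcp_rot: [[0.316, 0.0, -0.949], [0.949, -0.0, 0.316], [0.0, -1.0, -0.0]]
force: [0.7, -1.1, -3.6]
opening: 0.342
```

```bash
python3 -c "
from rig import *
print(hand_in()); s=read_state(); print(s['time_s'],s['position'],s['force'],s['opening'])"
```

```text
the job is handed in; nothing more can be done
None
the job is handed in; nothing more can be done
```

I pressed the red spool fully home in the cartridge and drew the cartridge straight up out of the nest by its hexagon. I turned it level by pivoting its nose against the nest's edge and then the bench. I handed in at about 22.6 s, holding it in the air.

**Last checks:**
- **Spool home in the nest:** the final press on the knob's top stopped solid at 39 N, with that top about 110 mm above the bench, the height expected when it is home.
- **Spool home after tipping:** in the last side picture the length from nose to knob end was 254 crop pixels against 253 predicted. One picture pixel is about 2 mm there, so this check is only that fine.
- **Level and height:** the axis was about 10° off level, nose slightly down, with the hexagon centre about 0.24 m above the bench.
- **Grip and other spools:** the jaws stood at about 30 mm, matching the hexagon's flats. The black and blue spools are in the rack in the last top picture.

**What disagreed or was not seen:**
- The networks often offered the yellow look-alike for the red spool; I ignored it.
- The top camera could not see the held cartridge, because the arm hid it. The final check rests on the side camera alone.
- The pads hold the hexagon about 10 mm towards the mouth from its centre, because the cartridge shifted in the jaws while pivoting.
- I did not measure whether the fingers touch the knob. By geometry they should not, as the knob is 16 mm wide and the jaws were about 30 mm apart.

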